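# Switch off and lock off the dust extractor

## Task

Isolate the dust extractor: on the sloped console that has the headed stud, flip the toggle switch over to off (bat leaning down the slope, towards the console's low front) while the lock-off plate is still lying on the bench. Then take the plate by its rib, slip the wide end of its keyhole over the stud and slide it straight down the slope until it is fully home behind the stud's head, lying flat and square on the pad, and let go. Leave the other console's switch, the can, the tape measure and the white cap alone.

Things in the scene. Friction and masses are not known exactly. Their poses are not given: they have to be found in the camera images.
- iso_panel: Grey sloped panel, 160 x 120 mm, of the fixed console with toggle AND headed stud (console 150 deep, 120 wide, 30 high in front, 85 behind), left or right of the plate. Origin: centre of its surface; x up the 20 degree slope, y across, z out. Toggle pivot at x -50, z 8, in a 13 wide bushing. Aluminium pad, top at z 10, x -4 to 62, 60 wide.
- stud (a point): Foot of the headed stud: its axis at the pad's top face, x 31, y 0, z 10 mm of iso_panel; same axes. Shank 8 mm diameter, standing 7.5 mm clear under the head; head 18 diameter, 4 thick, top at z 21.5 of iso_panel.
- iso_toggle (a joint): Steel bat, 31 mm long from its pivot, 6 thick at the foot, 9 near the tip. 0 = on: leans 25 degrees off the panel's normal up the slope, to the stud; 0.872 = off: 25 degrees down the slope, to the low front. Over-centre spring: snaps to the nearer end from 0.436; about 2.5 N at the tip starts it.
- iso_tip (a point): Tip of that bat.
- aux_panel: The same panel on the second fixed console, which stands in the other area: same size, axes and toggle, but no pad and no stud. To be left alone.
- aux_toggle (a joint): The second console's toggle; values as iso_toggle. Starts at 0 and must stay there.
- lock_plate: Loose aluminium plate, 96 (x) x 54 (y) x 4 mm, about 120 g, flat on the bench, rib up; its +x end points away from the robot within 70 degrees. Origin: centre of its underside. Keyhole at y 0: mouth 26 wide centred at x 8, slot 12 wide running on in +x to x 36. Rib: x -42 to -8, 14 thick in y, top at z 32. Locked: plate x up the slope, underside on the pad.
- plate_hole (a point): Centre of the keyhole's wide mouth at the plate's underside (x = 8).
- plate_seat (a point): Point on the plate's underside (x 32) that lies at point stud when the plate is fully home, the shank against the slot's end; it slides 24 mm from mouth to seat. The plate's lower edge (x -48) then stands just above the off bat and blocks it.
- plate_rib (a point): Middle of the rib (x -25), 18 mm above the plate's underside.
- can: Bystander: drinks can, 66 diameter, 118 high, upright behind the plate's area. Origin at its underside's centre.
- tape_measure: Bystander: tape measure, 36 x 82 x 70 high, behind the plate's area and the left console. Origin at its underside's centre.
- cap: Bystander: small white cap, 38 diameter, 30 high, in front of the plate's area, to its right. Origin at its underside's centre.
Things that resemble listed ones, but are neither listed nor needed, are in the scene too. Leave any purple look-alike of the lock_plate alone.

How it is judged:
By the outcome, as a careful person would: the job done as asked, in the order asked, and still so for the second after the job is handed in, with the robot touching nothing.
It also fails if it takes over 56 s, if anything falls off the work surface, if the arm or the gripper's body presses on something with over 40 N, if the wrist force passes 120 N, or if a joint passes its speed limit or range.

## Robot

A 6-joint arm with a two-finger parallel gripper is mounted at the origin on a cart in front of the work surface, level with it; the furniture and walls round the work are solid. World frame = base frame: x ahead of the robot, y to its left, z up, the work surface at z = 0. Lengths are in m, angles in rad, forces in N, time in s.
With the tool pointing down it reaches from about 0.25 to 0.8 m from the base axis. Payload 3.9 kg.
Tool frame: the origin (TCP) lies at the very end of the fingers, on their centre line; the grasp point (between the pads) lies pinch_z behind it (pinch_z is the distance from the TCP to the grasp point, in m); z points along the fingers, y is the line along which they close (so a half turn about z gives the same grasp; the last joint's range is limited). The gripper opens to 85 mm and grips with 20 to 120 N. Pads are 22 mm wide; open, the fingers measure 114 mm over their backs; the gripper's body (76 mm by 85 mm) begins 54 mm behind the grasp point. The pads swing forward as they close: fully open they stand 13 mm farther back than shut.
Start: joints at [-1.226, 0.26, -0.138, 1.173, 0, 1.571], TCP at [0.177, -0.494, 0.231] pointing down, gripper open.
Joint ranges: [-2.78, 2.78], [-0.83, 1.72], [-1.28, 1.37], [-1.9, 2.12], [-1.57, 1.48], [-3.14, 3.14]. Speed limits (rad/s): [2.57, 2.57, 3.14, 3.14, 3.14, 3.14].

## Interface

Orientations are given as a unit quaternion [w, x, y, z].
In Python, from bench import * gives the robot as it stands.
- The arm moves only by the shell command python3 -m pendant 'ROWS' [FORCE]. ROWS is JSON, a list that holds one entry, the list of rows, each a list of 5 numbers: the shift along the tool's x, y, z in cm, then the turn about the tool's z in rad, then the opening, from 0 (shut) to 1 (fully open). In form: [[[x, y, z, turn, grip], ...]]. A call has 1 to 8 rows; each row shifts and turns the commanded pose from where the row before left it, along the tool's axes as they then stand; what a row does not reach is not made up. A row lasts 1/10 s, in which the tool goes at most 50 mm and 8.59 degrees, less where a joint would pass 70% of its speed; a pose out of reach is approached as far as the arm can. A call is refused whole if a number of a shift passes 5 or a number of a turn 0.15, either way. A call with a gripper value outside its range is refused whole. The fingers move at their own pace and stop on an object; FORCE is the grip in N (left out, the last holds). Time passes only in rows, so rows that do not move let the fingers close. It gives the time, the measured TCP pose, the force, the opening and the grip force at its end, in the units of the state.
- get_state(): the state, without advancing time (a new reading comes with each control period).
- read_camera(name): name is "scene" or "top" or "wrist"; returns a dict with "pixels" (384x512x3 uint8, red, green, blue), "fx", "fy", "cx", "cy" (pixels), "dist_coeffs" ([k1, k2, p1, p2, k3] as OpenCV has them; the pictures are not rectified), "extrinsics" (4x4, takes a point from camera to world coordinates). Camera axes: x right, y down, z forward; pixel columns grow to the right and rows downward; lengths in m; the calibration is good to about 2 mm. A picture is of the moment at which its call begins. There is no depth.
- sign_off(): hands the job in; it is judged then, once.
The state is a dict: "clock": time; "joints": joint angles; "dq": joint speeds; "joint_efforts": joint torques, N m; "position": TCP position; "tcp_rot": TCP orientation; "contact_force": force on the tool from outside, world axes, zero at the start; "ft_torque": the same for the moment, N m; "finger_gap": finger opening in m; "gripper_force": force on a finger pad.
Only numpy, scipy, OpenCV 4.12 (cv2) and the standard library are available. Lean on these libraries where they do the work, as an engineer would, in place of code of your own. Each camera call takes 0.05 s, during which the arm holds its last target. There are 200 camera calls.

## Working session

There is one attempt and no reset: what is moved stays moved. The work goes in short steps, Python scripts to look and compute and a shell command to move; the robot and the scene stay as the last step left them, time stands still between calls to the robot, and variables do not carry over. Pictures are saved under pics/ and viewed, at most 12 in all, crops included, and the job is handed in when it is done.

```bash
mkdir -p pics; ls
python3 - <<'E'
from bench import *
import cv2,json
s=get_state();print(s)
for n in ("scene","top"):
    c=read_camera(n);cv2.imwrite(f"pics/{n}0.png",cv2.resize(c["pixels"][:,:,::-1],(800,600),interpolation=cv2.INTER_CUBIC))
    print(n,c["fx"],c["cx"],c["cy"],c["dist_coeffs"],c["extrinsics"])
E
```

```text
pics
{'clock': 0.0, 'joints': array([-1.22601518e+00,  2.60662869e-01, -1.39416422e-01,  1.17267560e+00,
        1.71196039e-05,  1.57081326e+00]), 'dq': array([ 0.00076997, -0.00011146,  0.00058977, -0.00066359, -0.0003593 ,
       -0.00167545]), 'joint_efforts': array([-1.32961104e-03, -4.05672777e+01,  2.53922260e+01,  1.85664446e-02,
       -5.39935388e-05,  1.53430591e-05]), 'position': array([ 0.17721533, -0.49344735,  0.23045807]), 'tcp_rot': array([-9.66233393e-04,  9.85178490e-01,  1.71529545e-01, -1.59559285e-04]), 'contact_force': array([-0.29427944, -0.26839036,  0.7576118 ]), 'ft_torque': array([-0.00816832,  0.00413195, -0.01483272]), 'gripper_force': 0.0, 'finger_gap': 0.0855715633633586}
scene 413.21653846878775 258.25459672843283 192.6904706124585 [-0.04838629  0.          0.          0.          0.        ] [[-0.84091852 -0.31067393  0.44310016 -0.08737579]
 [-0.54091058  0.50747994 -0.67073084  0.87402259]
 [-0.01648586 -0.80370755 -0.59479609  0.84206405]
 [ 0.          0.          0.          1.        ]]
top 490.0846638932194 256.59716930464185 193.9293626676193 [-0.14220543  0.          0.          0.          0.        ] [[ 0.02031858 -0.98910009  0.14583608  0.30431593]
 [-0.99968138 -0.022284   -0.01185576  0.02175078]
 [ 0.01497635 -0.14554872 -0.98923773  1.28385985]
 [ 0.          0.          0.          1.        ]]
```

View pics/scene0.png

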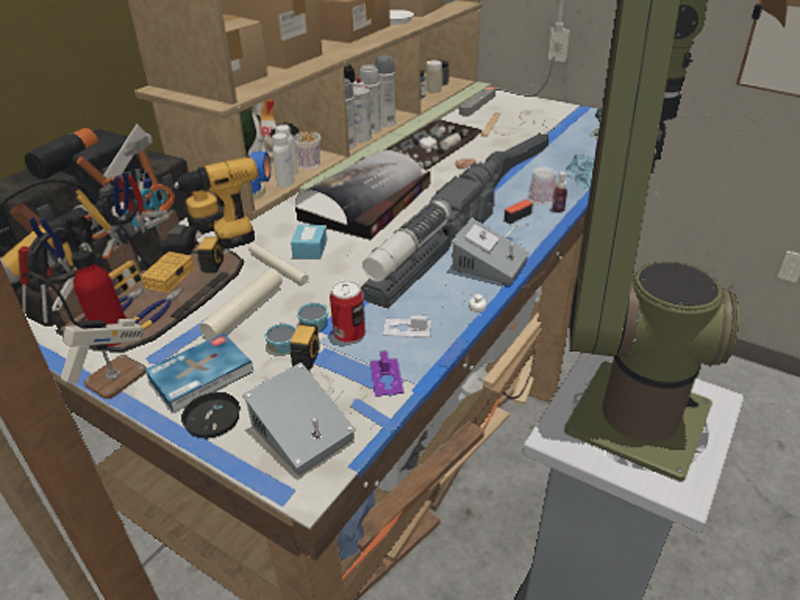

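View pics/top0.png

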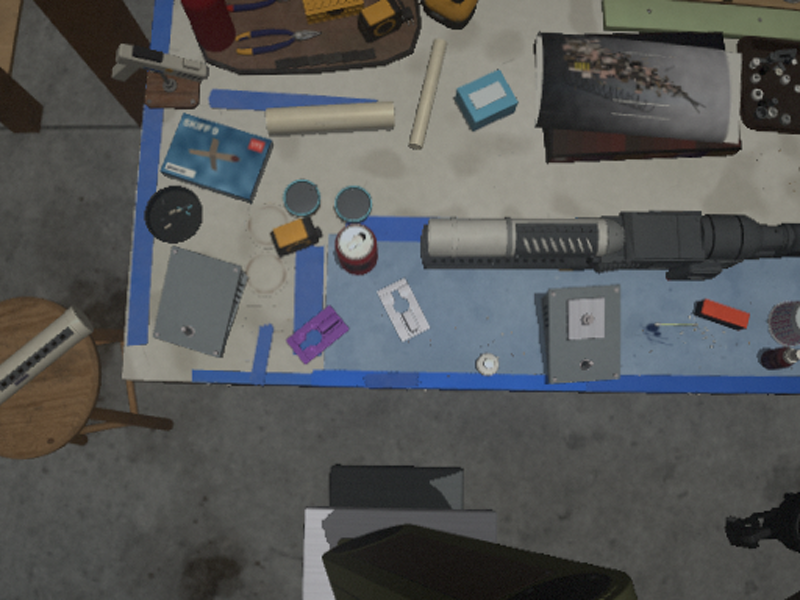

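The console with pad and stud is at right, about (585,335) in the top view. The white plate is at (403,310), its narrow slot end pointing away from the robot and slightly left. The purple look-alike is at (318,335). Next, enlarged crops.

```bash
cat > h.py <<'E'
import numpy as np, cv2
from bench import *
def K(c): return np.array([[c["fx"],0,c["cx"]],[0,c["fy"],c["cy"]],[0,0,1.]])
def onz(c,u,v,z):
    p=cv2.undistortPoints(np.array([[[u,v]]],float),K(c),np.array(c["dist_coeffs"]))[0,0]
    E=np.array(c["extrinsics"]);d=E[:3,:3]@np.array([p[0],p[1],1]);o=E[:3,3]
    return o+d*(z-o[2])/d[2]
def proj(c,P):
    E=np.linalg.inv(np.array(c["extrinsics"]))
    return cv2.projectPoints(np.atleast_2d(np.array(P,float)),cv2.Rodrigues(E[:3,:3])[0],E[:3,3],K(c),np.array(c["dist_coeffs"]))[0][:,0]
def crop(c,u0,v0,w,h,s,name):
    cv2.imwrite("pics/"+name,cv2.resize(np.ascontiguousarray(c["pixels"][v0:v0+h,u0:u0+w,::-1]),None,fx=s,fy=s,interpolation=cv2.INTER_CUBIC))
E
python3 - <<'E'
from h import *
c=read_camera("top")
a=np.ascontiguousarray(c["pixels"][172:252,235:285,::-1]);b=np.ascontiguousarray(c["pixels"][172:252,340:405,::-1])
cv2.imwrite("pics/cr.png",cv2.resize(np.hstack([a,b]),None,fx=6,fy=6,interpolation=cv2.INTER_CUBIC))
E
```

```text
(no output)
```

View pics/cr.png

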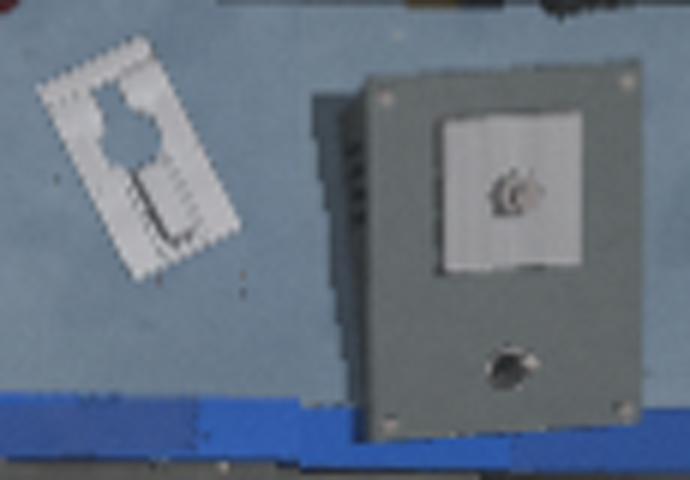

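The crop shows the plate with corners (38,88), (143,36), (241,230) and (138,282), and the iso panel with corners (370,78), (640,62), (640,424) and (370,440). The pad corners are (443,115), (582,112), (582,264) and (443,272).

Run:
```python
from h import *
c=read_camera("top")
L=lambda x,y:(235+x/6-.5,172+y/6-.5)
R=lambda x,y:(340+(x-300)/6-.5,172+y/6-.5)
P=[onz(c,*L(*q),.004) for q in [(38,88),(143,36),(241,230),(138,282)]]
print("plate",np.round(P,4),np.mean(P,0)); 
d=(P[0]+P[1]-P[2]-P[3])/2; print("len",np.linalg.norm(d),"yaw",np.degrees(np.arctan2(d[1],d[0])),"w",np.linalg.norm(P[0]-P[1]))
Q=[onz(c,*R(*q),z) for q,z in [((370,78),.0847),((640,62),.0847),((640,424),.030),((370,440),.030)]]
print("panel",np.round(Q,4),np.mean(Q,0)); d=(Q[0]+Q[1]-Q[2]-Q[3])/2;print("yaw",np.degrees(np.arctan2(d[1],d[0])),np.linalg.norm(d[:2]))
Q=[onz(c,*R(*q),z) for q,z in [((443,115),.088),((582,112),.088),((582,264),.0655),((443,272),.0655)]]
print("pad",np.round(Q,4),np.mean(Q,0)); d=(Q[0]+Q[1]-Q[2]-Q[3])/2;print("yaw",np.degrees(np.arctan2(d[1],d[0])),np.linalg.norm(d[:2]))
w=read_camera("wrist");s=get_state();print(w["extrinsics"],w["fx"],s["position"],s["tcp_rot"])
import bench;print([x for x in dir(bench) if not x.startswith('_')])
```

```text
plate [[ 0.5128  0.0485  0.004 ]
 [ 0.5372  0.0027  0.004 ]
 [ 0.4518 -0.042   0.004 ]
 [ 0.428   0.0027  0.004 ]] [0.48243064 0.00299819 0.004     ]
len 0.09637762453500755 yaw 27.990448347278633 w 0.05189357902531704
panel [[ 0.5103 -0.2287  0.0847]
 [ 0.5199 -0.3442  0.0847]
 [ 0.3709 -0.3579  0.03  ]
 [ 0.3623 -0.2392  0.03  ]] [ 0.44083005 -0.29247189  0.05735   ]
yaw 4.67122328363191 0.14897850932151252
pad [[ 0.4948 -0.2586  0.088 ]
 [ 0.4975 -0.3178  0.088 ]
 [ 0.4361 -0.323   0.0655]
 [ 0.4316 -0.2632  0.0655]] [ 0.46501026 -0.29065069  0.07675   ]
yaw 4.51574005114198 0.06247693552435347
[[ 0.33658464 -0.89174527 -0.30249158  0.25493547]
 [-0.94165074 -0.31948093 -0.10595194 -0.4656985 ]
 [-0.00215815  0.32050322 -0.94724497  0.37363991]
 [ 0.          0.          0.          1.        ]] 298.30578814400883 [ 0.17735781 -0.49379995  0.23089825] [-4.65507796e-04  9.85175222e-01  1.71550459e-01 -7.49950189e-05]
['IKError', 'get_state', 'pinch_z', 'read_camera', 'sign_off']
```

Everything is consistent: pad 62 mm long in plan, plate 96 mm, panel yaw about 4.6°. I'll move above the toggle with the fingers shut and take one close look.

```bash
cat >> h.py <<'E'
from scipy.spatial.transform import Rotation as Ro
def Rt():
    s=get_state();q=s["tcp_rot"];return s,Ro.from_quat([q[1],q[2],q[3],q[0]]).as_matrix()
def to(*tgt,yaw=None):
    s,R=Rt();y=np.degrees(np.arctan2(R[1,0],R[0,0]))
    print("t %.1f"%s["clock"],"pos",np.round(s["position"],4),"yaw %.2f"%y,"F",np.round(s["contact_force"],1),"gap %.4f"%s["finger_gap"])
    for t in tgt: print("cm",np.round(R.T@(np.array(t)-s["position"])*100,2))
    if yaw is not None: print("turn %.3f"%np.radians(y-yaw))
YAW=4.6;C=np.array([.441,-.2925,.0575])
def pan(x,y,z,C=C,yaw=YAW):
    return C+Ro.from_euler('ZY',[yaw,-20],degrees=True).as_matrix()@np.array([x,y,z])/1000
E
python3 -m pendant '[[[0,0,0,0.13,0],[0,0,0,0.135,0],[3.7,-2.6,0.1,0,0],[3.7,-2.6,0.1,0,0],[3.7,-2.6,0.1,0,0],[3.7,-2.6,0.1,0,0],[3.7,-2.6,0.1,0,0],[3.7,-2.6,0.1,0,0]]]' 
python3 -m pendant '[[[3.5,-2.4,0.1,0,0],[0,0,0,0,0],[0,0,0,0,0]]]'
python3 - <<'E'
from h import *
print(pinch_z if not callable(pinch_z) else pinch_z())
to((.419,-.294,.070),yaw=YAW)
w=read_camera("wrist");im=np.ascontiguousarray(w["pixels"][:,:,::-1]);
cv2.imwrite("pics/w1.png",cv2.resize(im,(800,600),interpolation=cv2.INTER_CUBIC))
for n,p in dict(tip=(-36.9,0,36.1),head=(31,0,21.5),padLL=(-4,30,10),padLR=(-4,-30,10),padUL=(62,30,10),padUR=(62,-30,10),pivot=(-50,0,8)).items(): print(n,proj(w,pan(*p))[0]*1.5625)
E
```

```text
clock: 1.05
position: [0.3874, -0.3195, 0.2253]
tcp_rot: [0.0, 0.999, 0.04, 0.0]
contact_force: [1.9, -1.6, 0.4]
finger_gap: -0.0002
gripper_force: 0.0
clock: 1.35
position: [0.4197, -0.2935, 0.2241]
tcp_rot: [0.0, 0.999, 0.041, -0.0]
contact_force: [-0.7, 0.2, -0.4]
finger_gap: -0.0001
gripper_force: 0.0
0.0187
t 1.4 pos [ 0.4197 -0.2935  0.2241] yaw 4.71 F [-0.7  0.2 -0.4] gap -0.0001
cm [-0.06  0.05 15.41]
turn 0.002
tip [399.93567271 316.49903997]
head [400.21523969 213.51116485]
padLL [354.49457326 252.78886908]
padLR [445.4893383  252.85403695]
padUL [347.79934057 155.11172111]
padUR [452.88635643 155.16834381]
pivot [399.78892745 304.98079861]
```

View pics/w1.png

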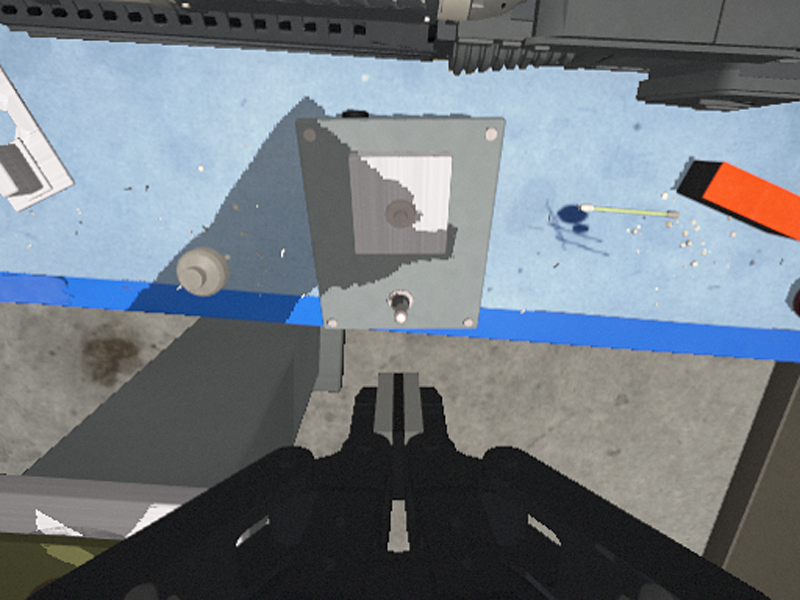

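The picture confirms the model. The predicted tip (400,316), head (400,213) and pad corners all fall on the image to about 1 px. Now I'll lower behind the bat and push it over.

```bash
python3 -m pendant '[[[0,0,4,0,0],[0,0,4,0,0],[0,0,4,0,0],[0,0,3.4,0,0],[0,0,0,0,0]]]' 
python3 -m pendant '[[[-0.7,0,0,0,0],[-0.7,0,0,0,0],[-0.7,0,0,0,0],[-0.7,0,0,0,0],[-0.7,0,0,0,0],[0,0,0,0,0]]]'
python3 -m pendant '[[[0,0,-4,0,0],[0,0,-4,0,0],[0,0,-4,0,0],[0,0,-3.5,0,0],[3.5,0,0,0,0],[0,0,0,0,0]]]'
python3 - <<'E'
from h import *
to((.4197,-.2935,.070),yaw=27.99)
w=read_camera("wrist");crop(w,180,80,150,140,4,"w2.png")
for t in (25,-25):
  a=np.radians(t);print(proj(w,pan(-50+31*np.sin(a),0,8+31*np.cos(a)))[0]*4-[720,320])
E
```

```text
clock: 1.9
position: [0.4144, -0.2928, 0.0663]
tcp_rot: [-0.003, 0.999, 0.039, -0.004]
contact_force: [-0.8, 0.2, 0.4]
finger_gap: -0.0001
gripper_force: 0.0
clock: 2.5
position: [0.3829, -0.2968, 0.0706]
tcp_rot: [-0.0, 0.999, 0.039, -0.0]
contact_force: [0.9, 0.1, -0.2]
finger_gap: -0.0002
gripper_force: 0.0
clock: 3.1
position: [0.4233, -0.2951, 0.227]
tcp_rot: [0.002, 0.999, 0.041, 0.003]
contact_force: [-0.1, 0.8, 0.6]
finger_gap: 0.0002
gripper_force: 0.0
t 3.1 pos [ 0.4233 -0.2951  0.227 ] yaw 4.68 F [-0.1  0.8  0.6] gap 0.0002
cm [-0.43 -0.24 15.69]
turn -0.407
[294.33120462 502.2917293 ]
[294.46956937 574.5285414 ]
```

View pics/w2.png

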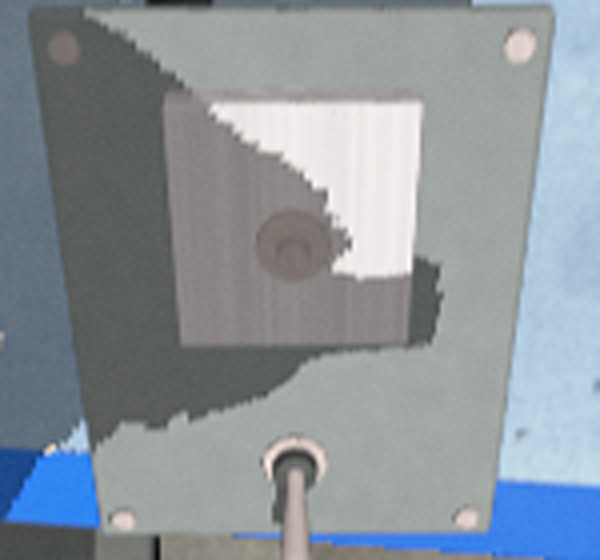

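The bat now leans down the slope: its tip leaves the crop's bottom edge at (294,560), where the off pose predicts (294,574). Now to the plate.

```bash
python3 -m pendant '[[[0.86,-4.03,0,0,0.6],[0.86,-4.03,0,0,0.6],[0.86,-4.03,0,0,0.6],[0.86,-4.03,0,0,0.6],[0.86,-4.03,0,0,0.6],[0.86,-4.03,0,0,0.6],[0.86,-4.03,0,0,0.6]]]' 
python3 -m pendant '[[[0,0,0.5,-0.136,0.6],[0,0,0.5,-0.136,0.6],[0,0,0.5,-0.136,0.6],[0,0,0,0,0.6],[0,0,0,0,0.6]]]'
python3 - <<'E'
from h import *
to((.4603,-.0087,.008),yaw=27.99)
w=read_camera("wrist");crop(w,150,70,200,150,4,"w3.png")
a=np.radians(28);e=np.array([np.cos(a),np.sin(a),0]);n=np.array([-e[1],e[0],0]);O=np.array([.4824,.003,0])
for q in [(48,27,4),(48,-27,4),(-48,-27,4),(-48,27,4),(-42,0,32),(-8,0,32),(8,0,4)]: print(q,proj(w,O+e*q[0]/1e3+n*q[1]/1e3+[0,0,q[2]/1e3])[0]*4-[600,280])
E
```

```text
clock: 3.85
position: [0.4553, -0.0069, 0.2246]
tcp_rot: [0.0, 0.999, 0.04, -0.001]
contact_force: [0.9, 0.1, 0.4]
finger_gap: 0.0509
gripper_force: 0.0
clock: 4.35
position: [0.4558, -0.0084, 0.2098]
tcp_rot: [-0.0, 0.971, 0.24, -0.001]
contact_force: [-0.6, 0.3, 0.9]
finger_gap: 0.0514
gripper_force: 0.0
t 4.3 pos [ 0.4558 -0.0084  0.2098] yaw 27.78 F [-0.6  0.3  0.9] gap 0.0514
cm [ 0.42  0.25 20.18]
turn -0.004
(48, 27, 4) [331.60848775 109.40969789]
(48, -27, 4) [525.65795637 108.31321082]
(-48, -27, 4) [518.27204895 439.81619266]
(-48, 27, 4) [340.67382953 440.66627299]
(-42, 0, 32) [430.129948   447.75072097]
(-8, 0, 32) [429.84703162 327.51098604]
(8, 0, 4) [428.97966945 254.0938574 ]
```

View pics/w3.png

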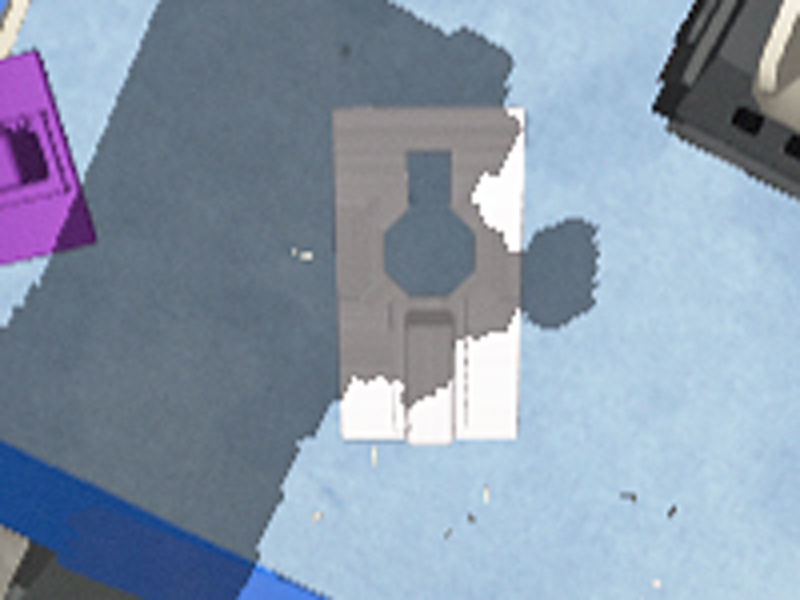

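The plate's outline matches the prediction to about 2 px (corners (334,108), (524,108), (518,439), (341,439)). Descending to grip the rib.

```bash
python3 -m pendant '[[[0.42,0.25,4,0,0.6],[0,0,4,0,0.6],[0,0,4,0,0.6],[0,0,4,0,0.6],[0,0,2.5,0,0.6],[0,0,1.65,0,0.6],[0,0,0,0,0.6]]]' 30
python3 - <<'E'
from h import *
to((.4603,-.0087,.008),yaw=27.99)
E
```

```text
clock: 5.1
position: [0.4595, -0.0087, 0.0069]
tcp_rot: [-0.001, 0.971, 0.241, -0.002]
contact_force: [-0.6, 1.0, 0.8]
finger_gap: 0.051
gripper_force: 0.0
t 5.1 pos [ 0.4595 -0.0087  0.0069] yaw 27.84 F [-0.6  1.   0.8] gap 0.0510
cm [ 0.07  0.04 -0.11]
turn -0.003
```

```bash
python3 -m pendant '[[[0,0,-0.1,0,0],[0,0,0,0,0],[0,0,0,0,0],[0,0,0,0,0],[0,0,0,0,0],[0,0,0,0,0]]]' 30
python3 -m pendant '[[[0,0,-2,0,0],[0,0,-4,0,0],[0,0,-4,0,0],[0,0,-4,0,0],[0,0,-2,0.135,0],[0,0,0,0.135,0],[0,0,0,0.135,0],[0,0,0,0,0]]]'
python3 - <<'E'
from h import *
# hover: mouth over stud, plate level, contact with the pad's upper edge
P=pan(62,0,10); g=np.array([np.cos(np.radians(YAW)),np.sin(np.radians(YAW)),0])
m=pan(31,0,16); t=m-.033*g; t[2]=P[2]+.0075
print("edge",P,"mouth",m,"tcp",t)
to(t+[0,0,.04],t,yaw=YAW)
# final: seated tilt, rib point at grasp; TCP = grasp - pinch_z
for dx in (0,-24):
    r=pan(31-33+dx,0,10+26.7); print("seat",dx,r-[0,0,pinch_z])
w=read_camera("wrist");crop(w,150,70,200,150,4,"w4.png")
E
```

```text
clock: 5.7
position: [0.4632, -0.0085, 0.0112]
tcp_rot: [0.0, 0.97, 0.241, 0.002]
contact_force: [-0.6, -0.6, 6.8]
finger_gap: 0.0133
gripper_force: 30.5
clock: 6.5
position: [0.4614, -0.0084, 0.1702]
tcp_rot: [0.0, 0.999, 0.041, 0.0]
contact_force: [0.2, 0.5, -1.6]
finger_gap: 0.0133
gripper_force: 29.6
edge [ 0.49566409 -0.28810183  0.08810218] mouth [ 0.46458194 -0.29060264  0.08313771] tcp [ 0.43168824 -0.29324921  0.09560218]
t 6.5 pos [ 0.4614 -0.0084  0.1702] yaw 4.75 F [ 0.2  0.5 -1.6] gap 0.0133
cm [-5.33 28.14  3.46]
cm [-5.33 28.14  7.46]
turn 0.003
seat 0 [ 0.42661496 -0.29365739  0.07260268]
seat -24 [ 0.40413498 -0.29546609  0.0643942 ]
```

View pics/w4.png

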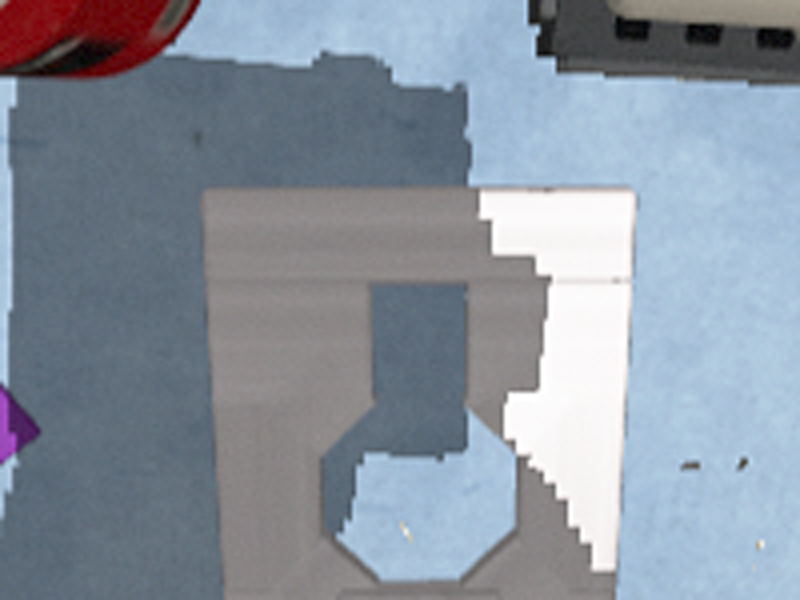

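The plate is held, with its mouth at (420,500) and front corners at (203,188) and (636,190). I'll get its pose in the hand by PnP.

```bash
cat >> h.py <<'E'
def plate(w,obj,px):
    obj=np.array([[a,b,4] for a,b in obj],float)/1e3;px=np.array(px,float)
    ok,r,t=cv2.solvePnP(obj,px,K(w),np.array(w["dist_coeffs"]))
    E=np.array(w["extrinsics"]);Rw=E[:3,:3]@cv2.Rodrigues(r)[0];tw=E[:3,:3]@t[:,0]+E[:3,3]
    err=np.abs(cv2.projectPoints(obj,r,t,K(w),np.array(w["dist_coeffs"]))[0][:,0]-px).max()
    s,R=Rt();x=Rw[:,0]
    print("origin",np.round(tw,4),"yaw %.2f pitch(up) %.2f roll %.2f err %.2f"%(np.degrees(np.arctan2(x[1],x[0])),np.degrees(np.arcsin(x[2])),np.degrees(np.arcsin(Rw[2,1])),err))
    print("in tool mm",np.round(R.T@(tw-s["position"])*1e3,1),"mouth",np.round(tw+Rw@[.008,0,0],4),"seatpt",np.round(tw+Rw@[.032,0,0],4))
E
python3 - <<'E'
from h import *
w=read_camera("wrist")
obj=[(48,27),(48,-27),(36,6),(36,-6),(13.4,13),(13.4,-13),(2.6,13),(2.6,-13),(-5,5.4),(-5,-5.4)]
c=[(203,188),(636,190),(371,283),(467,283),(322,457),(517,457),(322,530),(517,527),(379,580),(461,580)]
plate(w,obj,[(150+(x+.5)/4-.5,70+(y+.5)/4-.5) for x,y in c])
E
```

```text
origin [ 0.4841 -0.0059  0.1559] yaw 4.75 pitch(up) 0.37 roll 0.81 err 0.78
in tool mm [22.9 -0.6 13.8] mouth [ 0.492  -0.0052  0.156 ] seatpt [ 0.516  -0.0032  0.1561]
```

```bash
cat >> h.py <<'E'
def tcp(th,Mx,Mz,gx=-31,gz=29.9):
    # mouth at panel x Mx, height Mz over pad; plate pitch th (world); grasp in plate rel. to mouth
    a=np.radians(th-20); g=np.array([Mx,Mz+10])+[gx*np.cos(a)-gz*np.sin(a),gx*np.sin(a)+gz*np.cos(a)]
    return pan(g[0],0.6*0,g[1])-[0,0,pinch_z]
E
python3 - <<'E'
from h import *
pts=[tcp(0,31.9,10.9)+[0,0,.03]]
for th in (0,5,10,15,20):
    b=np.radians(20-th);pts.append(tcp(th,62-32*np.cos(b),32*np.sin(b)))
for k in (8,16,24): pts.append(tcp(20,30-k,0))
for p in pts: print(np.round(p,4))
to(*pts,yaw=YAW)
E
```

```text
[ 0.4329 -0.2932  0.1293]
[ 0.4329 -0.2932  0.0993]
[ 0.4305 -0.2933  0.0937]
[ 0.4286 -0.2935  0.0879]
[ 0.4273 -0.2936  0.082 ]
[ 0.4265 -0.2937  0.076 ]
[ 0.419  -0.2943  0.0732]
[ 0.4115 -0.2949  0.0705]
[ 0.404  -0.2955  0.0677]
t 6.6 pos [ 0.4613 -0.0084  0.1698] yaw 4.90 F [-0.  -0.1 -1. ] gap 0.0133
cm [-5.27 28.13  4.05]
cm [-5.26 28.13  7.05]
cm [-5.5  28.13  7.61]
cm [-5.69 28.13  8.19]
cm [-5.82 28.13  8.78]
cm [-5.9  28.13  9.38]
cm [-6.66 28.12  9.66]
cm [-7.41 28.12  9.93]
cm [-8.16 28.11 10.2 ]
turn 0.005
```

```bash
python3 -m pendant '[[[-0.75,4.03,0,0,0],[-0.75,4.03,0,0,0],[-0.75,4.03,0,0,0],[-0.75,4.03,0,0,0],[-0.75,4.03,0,0,0],[-0.75,4.03,0,0,0],[-0.75,4.0,0,0,0],[0,0,2,0,0]]]' 30
python3 -m pendant '[[[0,0,2,0,0],[0,0,0,0,0],[0,0,0,0,0]]]'
python3 - <<'E'
from h import *
to((.4329,-.2938,.0993),yaw=YAW)
w=read_camera("wrist");crop(w,150,70,200,150,4,"w5.png")
f=lambda p:proj(w,p)[0]*4-[600,280]
print("head",f(pan(31,0,21.5)),f(pan(31,9,21.5)),f(pan(31,-9,21.5)),"edge",f(pan(62,0,10)))
E
```

```text
clock: 7.4
position: [0.4346, -0.2999, 0.1517]
tcp_rot: [0.003, 0.999, 0.04, 0.003]
contact_force: [1.0, 0.2, -1.8]
finger_gap: 0.0134
gripper_force: 30.0
clock: 7.7
position: [0.4322, -0.2932, 0.1295]
tcp_rot: [-0.001, 0.999, 0.042, -0.001]
contact_force: [0.0, 0.1, -0.9]
finger_gap: 0.013
gripper_force: 30.0
t 7.7 pos [ 0.4322 -0.2932  0.1295] yaw 4.81 F [ 0.   0.1 -0.9] gap 0.0130
cm [0.07 0.07 3.02]
turn 0.004
head [422.5624196  429.26933353] [366.31562001 429.11715407] [478.81605463 429.42276152] edge [423.29256722 218.29384234]
```

View pics/w5.png

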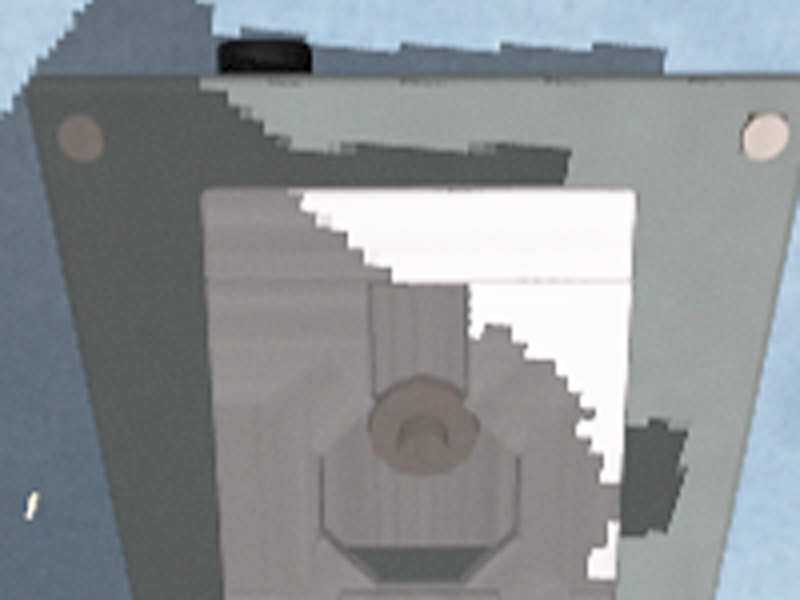

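The head at (423,424) is within 1 mm of the prediction, and the mouth (centre column 421) is lined up with it laterally. Lower until the plate's far end meets the pad, then let it pivot in the grip.

```bash
python3 -m pendant '[[[0.1,0,1.5,0,0],[0,0,1.5,0,0],[0,0,0,0,0]]]' 30
python3 -m pendant '[[[-0.12,0,0.28,0,0],[-0.12,0,0.28,0,0],[-0.1,0,0.29,0,0],[-0.1,0,0.29,0,0],[0,0,0,0,0]]]' 
python3 -m pendant '[[[-0.06,0,0.3,0,0],[-0.06,0,0.3,0,0],[0,0,0,0,0]]]'
python3 - <<'E'
from h import *
to((.4265,-.2937,.076),yaw=YAW)
w=read_camera("wrist");crop(w,150,70,200,150,4,"w6.png")
f=lambda p:proj(w,p)[0]*4-[600,280]
print("head",f(pan(31,0,21.5)),"edge",f(pan(62,0,10)))
E
```

```text
clock: 8.05
position: [0.4339, -0.2931, 0.0997]
tcp_rot: [-0.0, 0.999, 0.042, 0.0]
contact_force: [1.0, -0.1, -1.3]
finger_gap: 0.0131
gripper_force: 30.0
clock: 8.55
position: [0.4298, -0.2941, 0.0887]
tcp_rot: [0.0, 0.999, 0.041, 0.001]
contact_force: [0.1, 1.1, 3.6]
finger_gap: 0.0134
gripper_force: 31.1
clock: 8.85
position: [0.428, -0.2942, 0.082]
tcp_rot: [0.0, 0.999, 0.041, -0.0]
contact_force: [-0.6, 0.8, 2.1]
finger_gap: 0.0137
gripper_force: 31.2
t 8.8 pos [ 0.428  -0.2942  0.082 ] yaw 4.73 F [-0.6  0.8  2.1] gap 0.0137
cm [-0.14 -0.06  0.6 ]
turn 0.002
head [417.81845386 501.91116161] edge [417.99028987 223.58338648]
```

View pics/w6.png

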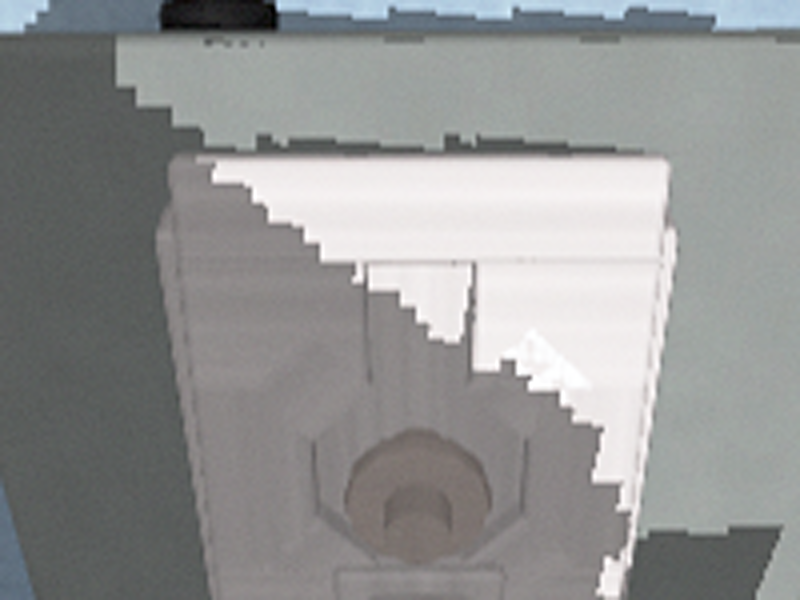

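The plate is pivoting as planned: its far end is up, and the head at (418,498) is coming through the mouth, laterally centred. Continue to flush.

```bash
python3 -m pendant '[[[-0.05,0,0.3,0,0],[-0.04,0,0.3,0,0],[0,0,0,0,0]]]' 
python3 -m pendant '[[[0,0,0.1,0,0],[0,0,0,0,0]]]'
python3 - <<'E'
from h import *
to((.4265,-.2942,.076),(.404,-.296,.0677),yaw=YAW)
w=read_camera("wrist");crop(w,150,70,200,150,4,"w7.png")
E
```

```text
clock: 9.2
position: [0.4269, -0.2942, 0.076]
tcp_rot: [0.0, 0.999, 0.041, -0.0]
contact_force: [0.7, -0.3, 0.9]
finger_gap: 0.0131
gripper_force: 31.5
clock: 9.4
position: [0.4269, -0.2942, 0.0755]
tcp_rot: [0.0, 0.999, 0.041, -0.0]
contact_force: [-1.7, -0.1, 4.7]
finger_gap: 0.0136
gripper_force: 31.9
t 9.4 pos [ 0.4269 -0.2942  0.0755] yaw 4.73 F [-1.7 -0.1  4.7] gap 0.0136
cm [-0.04  0.   -0.05]
cm [-2.29 -0.01  0.78]
turn 0.002
```

View pics/w7.png

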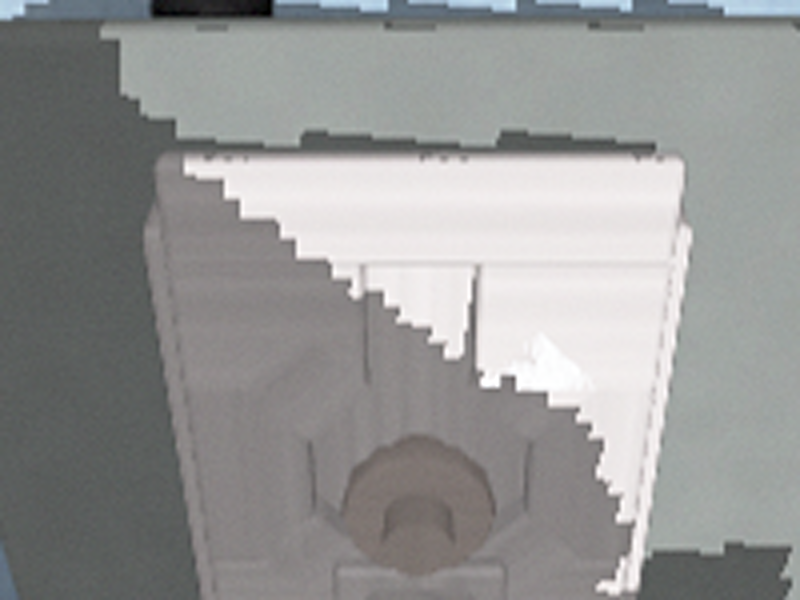

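The head at (418,505) stands through the mouth and the contact force is 5 N. Slide down the slope in small steps.

```bash
python3 -m pendant '[[[-0.28,0,0.1,0,0],[-0.28,0,0.1,0,0],[-0.28,0,0.1,0,0],[0,0,0,0,0]]]' 
python3 -m pendant '[[[-0.28,0,0.1,0,0],[-0.28,0,0.1,0,0],[-0.28,0,0.1,0,0],[0,0,0,0,0]]]' 
python3 -m pendant '[[[-0.2,0,0.07,0,0],[-0.2,0,0.07,0,0],[-0.1,0,0.04,0,0],[0,0,0,0,0]]]'
python3 - <<'E'
from h import *
to((.404,-.296,.0677),yaw=YAW)
w=read_camera("wrist");crop(w,150,70,200,150,4,"w8.png")
E
```

```text
clock: 9.85
position: [0.4187, -0.295, 0.0725]
tcp_rot: [0.0, 0.999, 0.041, 0.0]
contact_force: [-0.8, -0.6, 5.0]
finger_gap: 0.0133
gripper_force: 31.9
clock: 10.25
position: [0.4103, -0.2956, 0.0695]
tcp_rot: [0.0, 0.999, 0.041, -0.0]
contact_force: [-0.3, -0.6, 5.1]
finger_gap: 0.0131
gripper_force: 31.9
clock: 10.65
position: [0.4059, -0.296, 0.0678]
tcp_rot: [0.0, 0.999, 0.041, 0.0]
contact_force: [0.3, 0.4, 5.6]
finger_gap: 0.0135
gripper_force: 32.0
t 10.7 pos [ 0.4059 -0.296   0.0678] yaw 4.75 F [0.3 0.4 5.6] gap 0.0135
cm [-0.19 -0.02  0.01]
turn 0.003
```

View pics/w8.png

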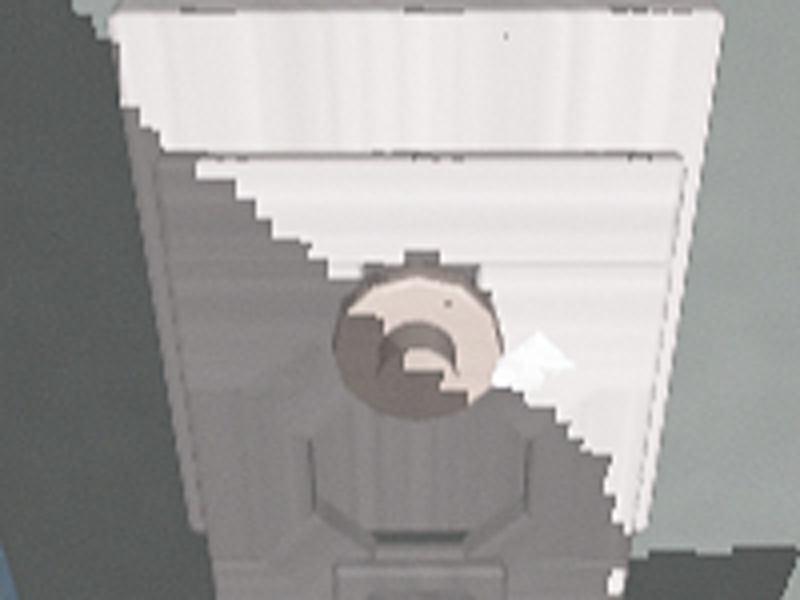

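The head now overlaps the slot at (418,345) and the plate is sliding along the pad. Push the last few millimetres until it stops.

```bash
python3 -m pendant '[[[-0.1,0,0.04,0,0],[-0.1,0,0.03,0,0],[0,0,0,0,0]]]' 
python3 -m pendant '[[[-0.1,0,0.04,0,0],[0,0,0,0,0]]]' 
python3 -m pendant '[[[-0.1,0,0.03,0,0],[0,0,0,0,0]]]'
```

```text
clock: 11.0
position: [0.4049, -0.2962, 0.0674]
tcp_rot: [0.0, 0.999, 0.042, 0.001]
contact_force: [1.8, 0.5, 6.1]
finger_gap: 0.0135
gripper_force: 32.1
clock: 11.2
position: [0.4047, -0.2963, 0.0673]
tcp_rot: [0.0, 0.999, 0.042, 0.002]
contact_force: [2.6, 1.5, 6.3]
finger_gap: 0.0135
gripper_force: 32.2
clock: 11.4
position: [0.4046, -0.2963, 0.0672]
tcp_rot: [-0.0, 0.999, 0.042, 0.003]
contact_force: [5.1, 2.0, 6.4]
finger_gap: 0.0135
gripper_force: 32.1
```

It has stopped against the shank after 23.8 mm of slope travel, with force building. Give a slight extra push, open and lift away.

```bash
python3 -m pendant '[[[-0.1,0,0.04,0,0],[0,0,0,0,0]]]' 
python3 -m pendant '[[[0,0,0,0,0.3],[0,0,0,0,0.5],[0,0,0,0,0.5],[0,0,0,0,0.5]]]' 
python3 -m pendant '[[[0.2,0,-1,0,0.5],[0.3,0,-3,0,0.5],[0,0,-4,0,0.5],[0,0,-4,0,0.5],[0,0,-3,0,0.5],[0,0,0,0,0.5],[0,0,0,0,0.5]]]'
python3 - <<'E'
from h import *
to()
w=read_camera("wrist");crop(w,170,70,180,140,4,"w9.png")
f=lambda p:np.round(proj(w,p)[0]*4-[680,280])
S=lambda x,y,z:f(pan(x-1,y,z+10))
print("plate corners",[S(48,27,4),S(48,-27,4),S(-48,-27,4),S(-48,27,4)],"slot",S(36,0,4),"head",f(pan(31,0,21.5)),"rib",S(-8,0,32),S(-42,0,32),"tip off",f(pan(-63.1,0,36.1)))
E
```

```text
clock: 11.6
position: [0.4044, -0.2964, 0.0671]
tcp_rot: [-0.0, 0.999, 0.042, 0.004]
contact_force: [6.6, 3.1, 6.2]
finger_gap: 0.0133
gripper_force: 32.3
clock: 12.0
position: [0.3996, -0.2959, 0.0652]
tcp_rot: [-0.0, 0.999, 0.041, -0.001]
contact_force: [-0.0, -0.3, 0.4]
finger_gap: 0.043
gripper_force: 0.0
clock: 12.7
position: [0.4059, -0.2962, 0.2169]
tcp_rot: [0.001, 0.999, 0.041, 0.001]
contact_force: [-1.2, 1.1, -1.1]
finger_gap: 0.0428
gripper_force: 0.0
t 12.7 pos [ 0.4059 -0.2962  0.2169] yaw 4.74 F [-1.2  1.1 -1.1] gap 0.0428
plate corners [array([213., 126.]), array([460., 127.]), array([437., 473.]), array([236., 473.])] slot [337. 178.] head [337. 209.] rib [337. 410.] [337. 523.] tip off [337. 567.]
```

View pics/w9.png

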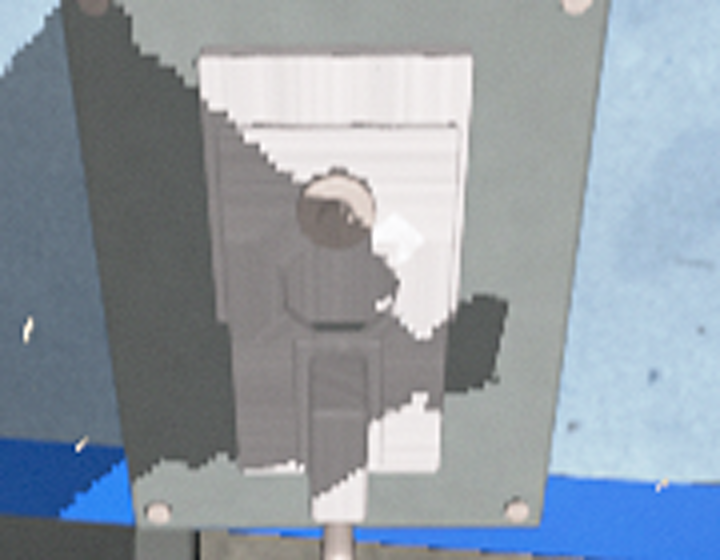

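The plate sits as predicted for fully home: its lower edge is at row about 471 (predicted 473), the upper edge at 125 (126) and the rib's end at 522 (523). It is square, with the bat off below it at (338,540) and the gripper clear.

```bash
python3 -c "
from bench import *
print(sign_off())"
```

```text
the job is handed in; nothing more can be done
None
```

The dust extractor is isolated: the switch was flipped to off first, then the lock-off plate was slid fully home behind the stud's head, flat and square on the pad, and released. I handed the job in at about 13 s of the 56 s allowed.

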